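Drive the seated cartridge out of the inclined sleeve with the ejector rod

TASK

Slide the round steel tray along the desk, without lifting it, until it fills the yellow ring below the lower end of the inclined sleeve, and let go of it. Then take the ejector rod from its rest by the blue grip, pass it tip first down through the sleeve's upper mouth and push the orange cartridge right out into the tray, without ramming rod or gripper hard against the stand and without touching the cartridge with the gripper. Finally draw the rod out and lay it back in its rest as it lay before; leave the other things on the desk where they are.

Things in the scene. Friction and masses are not known exactly. Their poses are not given: they have to be found in the camera images.
- tray: loose round steel catch tray, outer diameter 120 at the foot and 124 at the rim, 28 high, wall and floor 4 thick, 0.25 kg; origin at the centre of its underside, z up
- drop_spot (a point): centre of the yellow ring (radius 66, with a cross in it) painted on the desk beside the ejector stand, 55 ahead of the sleeve's lower end: where the tray's centre belongs
- sleeve: aluminium tube with brass lead-in collar, fixed on the stand, axis at 35 degrees to the level. Origin: centre of the upper mouth, 126 above the desk. z: along the bore, out of the upper mouth (the rod goes in along -z); y level; x square to the axis, upwards. The collar narrows from diameter 29 at the mouth to a guide bore of 21 at depth 5 to 17; below it the bore is 34 wide. Outer radius 27
- outlet (a point): centre of the sleeve's lower end, depth 88 from the upper mouth, 75 above the desk. Two sprung balls at depth 78 hold the cartridge in: driving it past them takes 5 to 20 N, and it stays gripped until its rear end has passed them (rod tip at depth 84 or more); it then falls out
- fixture: grey ejector stand, fixed, that carries the sleeve on a post; base plate 92x90x12; origin on the desk below the middle of the sleeve, x level in the direction in which the rod is pushed, z up
- cartridge: loose orange plastic cylinder with a black band, diameter 29, 60 long, 0.06 kg, seated in the sleeve with its rear face at depth about 18; origin at its middle, z along its axis towards its flat rear end
- rod: ejector rod, 193 long, 0.22 kg, lying level in its rest: steel shank of diameter 16, a blue flat-sided grip 50 long (x), 20 wide (y) and 24 high (z), a short tail with a dark end cap. Origin in the middle of the grip; x along the rod towards its tip, z up as it lies. The grip spans x = -25 to 25, the tail ends at x = -63
- rod_tip (a point): centre of the flat end of the rod's shank, 130 from the rod's origin along its x
- rest_seat (a point): where the middle of the rod's grip belongs in the black rest, 65 above the desk; x along the rod as it lies, towards the tip. The rest (fixed) has a base 135x56x10 and two posts with upward 90 degree V notches at x = -41 and x = 56, each 10 thick, prongs up to about 74 above the desk; the rod lies in them under its own weight
- grey_controller: fixed obstacle between the two work places: grey instrument box, 251 (x) by 310 (y), 150 high, at about x = 0.45, y = 0.06; lift things over it
- binder_0: fixed obstacle at the far left: upright dark ring binder, about 0.33 m high, standing behind the rod rest
- tape_roll: bystander, not to be disturbed: roll of brown tape, diameter 95, 48 high
- eps_block: bystander, not to be disturbed: white foam packing block 173x84x66
- pipette_bulb: bystander, not to be disturbed: red rubber bulb 72 long, lying
- probe_case: bystander, not to be disturbed: flat black case 62x125x31
- marker_red: bystander, not to be disturbed: red and white marker 126 long, lying
- beaker: bystander, not to be disturbed: small glass beaker 61 high
- stopwatch: bystander, not to be disturbed: black stopwatch 61x69x18, lying
- pen_pot: bystander, not to be disturbed: blue pen pot with pens, 163 high

How it is judged:
On the way, in this order (a step that is already met when the one before it is completed fails the run):
1. the tray stands in the yellow ring (within 20 mm), let go, with the cartridge still in the sleeve (horizontal distance between tray and drop_spot below 0.02 m and contact force between the fingers and tray below 0.1 N and distance between cartridge and sleeve below 0.06 m), for 0.2 s.
2. the rod's tip is down the bore at least 50 mm, on the axis (z of rod_tip in the frame of sleeve between -0.12 and -0.05 m and x of rod_tip in the frame of sleeve between -0.014 and 0.014 m and y of rod_tip in the frame of sleeve between -0.014 and 0.014 m).
3. the cartridge lies in the tray (horizontal distance between cartridge and tray below 0.05 m and height (world z) of cartridge below 0.045 m), for 0.2 s.
At the end, for the whole second after the job is handed in: The cartridge lies at rest in the tray, the tray stands level with its centre within 30 mm of the ring's centre, and the rod lies at rest in both notches of its rest, tip the same way as before (middle of the grip within 15 mm of its place, axis within 7 degrees) (all of step 3 and horizontal distance between tray and drop_spot below 0.03 m and angle between tray's own z axis and vertical below 0.1 rad and linear speed of each of cartridge, rod below 0.03 m/s and distance between rod and rest_seat below 0.015 m and angle between the x axis of rod and the x axis of rest_seat, either way round below 0.12 rad and x of rod_tip in the frame of rest_seat above 0.1 m); the robot touches nothing.
It fails at once if the tray is lifted off the desk (height (world z) of tray above 0.012 m).
It fails at once if the gripper touches the cartridge (contact force between the fingers and cartridge above 0.3 N).
It fails at once if the rod is rammed against the stand (over 45 N) (contact force between rod and fixture above 45 N).
It fails at once if the gripper strikes the stand (over 45 N) (contact force between the fingers and fixture above 45 N).
It fails at once if a bystander is moved by more than 30 mm (distance of any of tape_roll, eps_block, pipette_bulb, probe_case, marker_red, beaker, stopwatch, pen_pot from where it was at the start of the episode above 0.03 m).
It also fails if it takes over 72 s, if anything falls off the work surface, if the arm or the gripper's body presses on something with over 40 N, if the wrist force passes 120 N, or if a joint passes its speed limit or range.

ROBOT

A 6-joint arm with a two-finger parallel gripper is mounted at the origin on a cart in front of the work surface, level with it; the furniture and walls round the work are solid. World frame = base frame: x ahead of the robot, y to its left, z up, the work surface at z = 0. Lengths are in m, angles in rad, forces in N, time in s.
With the tool pointing down it reaches from about 0.35 to 0.85 m from the base axis. Payload 8.1 kg.
Tool frame: the origin (TCP) lies at the centre of the arm's flange, where the gripper is bolted on; the fingertips stand 186 mm ahead of it and the grasp point (between the pads) lies 167 mm ahead of it; z points along the fingers, y is the line along which they close (so a half turn about z gives the same grasp; the last joint's range is limited). The gripper opens to 93 mm and grips with 3 to 60 N. Pads are 15 mm wide; open, the fingers measure 128 mm over their backs; the gripper's body (75 mm by 188 mm) begins 65 mm behind the grasp point.
Start: joints at [1.238, 0.13, 1.488, -0, 1.523, -0.085], TCP at [0.147, 0.582, 0.405] pointing down, gripper open.
Joint ranges: [-2.96, 2.96], [-0.89, 2.26], [0.02, 2.5], [-1.34, 4.48], [0, 2.73], [-2.66, 2.66]. Speed limits (rad/s): [2.39, 2.39, 2.79, 3.14, 3.14, 3.14].

INTERFACE

Orientations are given as a rotation vector (axis times angle).
In Python, from plant import read_state, read_camera, camera_params, robot gives the robot as it stands.
- The arm moves only by the tool carry_out, never from a script. Its argument "targets" is a list of rows, each an object of numbers: "hand": the opening in per cent of the stroke, from 0 (shut) to 100 (fully open); "x", "y", "z": the shift along the tool's x, y, z in m; "ax", "ay", "az": the turn, a rotation vector about the tool's x, y, z in rad. In form: [{"hand": .., "x": .., "y": .., "z": .., "ax": .., "ay": .., "az": ..}, ...]. A call has 1 to 8 rows; each row is the pose to reach, as a shift and turn from the pose commanded when the call began, along the tool's axes at that moment; what a row does not reach only later rows make up. A row lasts 1/8 s, in which the tool goes at most 62.5 mm and 10.7 degrees, less where a joint would pass 70% of its speed; a pose out of reach is approached as far as the arm can. A call with a gripper value outside its range is refused whole. The fingers move at their own pace and stop on an object; "newtons" is the grip in N (left out, the last holds). Time passes only in rows, so rows that repeat a pose let the fingers close. It gives the time, the measured TCP pose, the force, the opening and the grip force at its end, in the units of the state.
- read_state(): the state, without advancing time (a new reading comes with each control period).
- read_camera(name): name is "scene" or "top" or "wrist"; returns (picture, depth): 384x512x3 uint8, blue, green, red; 384x512 float32, m along the optical axis (not along the pixel's ray), 0 where there is no reading.
- camera_params(name): a dict with "fx", "fy", "cx", "cy" (pixels), "k1" (the pictures are not rectified: a ray, as slopes to the right and down, at radius r is drawn at 1 + k1 r^2 times it, then the intrinsics apply), "position" and "rotation" of the camera in the world. Camera axes: x right, y up, looking along -z (the intrinsics and any distortion apply to the point x, -y, -z); pixel columns grow to the right and rows downward; lengths in m; the calibration is good to about 2 mm. A picture is of the moment at which its call begins: read the wrist's pose just before it. camera_params takes no time and is no camera call; for the wrist camera it gives the pose at the moment of the call.
- robot.close_job(): hands the job in; it is judged then, once.
The state is a dict: "t": time; "q": joint angles; "dq": joint speeds; "joint_torque": joint torques, N m; "tool_pos": TCP position; "orientation": TCP orientation; "force": force on the tool from outside, world axes, zero at the start; "wrist_torque": the same for the moment, N m; "opening": finger opening in m; "gripper_force": force on a finger pad.
Only numpy, scipy, OpenCV 4.12 (cv2) and the standard library are available. Lean on these libraries where they do the work, as an engineer would, in place of code of your own. Each camera call takes 0.05 s, during which the arm holds its last target. There are 200 camera calls.

## Working session

There is one attempt and no reset: what is moved stays moved. The work goes in short steps, Python scripts to look and compute and a tool call to move; the robot and the scene stay as the last step left them, time stands still between calls to the robot, and variables do not carry over. Pictures are saved under pics/ and viewed, at most 13 in all, crops included, and the job is handed in when it is done.

Besides the shell and the picture viewer there is one more tool, called after "Call:" by a JSON object that holds its "api" and its "payload", one argument or row to a line. carry_out: Moves the arm, as the interface text tells. Its arguments: {"type":"object","properties":{"targets":{"type":"array","items":{"type":"object","properties":{"hand":{"type":"number"},"x":{"type":"number"},"y":{"type":"number"},"z":{"type":"number"},"ax":{"type":"number"},"ay":{"type":"number"},"az":{"type":"number"}}}},"newtons":{"type":"number"}},"required":["targets"]}

```bash
mkdir -p pics; ls; cat > h.py <<'E'
import numpy as np,cv2
from scipy.spatial.transform import Rotation as R
from plant import read_state, read_camera, camera_params, robot
def mat(r):
    r=np.array(r); return r if r.shape==(3,3) else (R.from_rotvec(r).as_matrix() if r.size==3 else R.from_quat(r).as_matrix())
def snap(n):
    p=camera_params(n); im,d=read_camera(n); np.savez('last_%s.npz'%n,im=im,d=d,**{k:np.array(v) for k,v in p.items()}); return im,d,p
def load(n): 
    f=np.load('last_%s.npz'%n); return f['im'],f['d'],f
def ray(p,u,v):
    a=np.array([(u-p['cx'])/p['fx'],(v-p['cy'])/p['fy']],float); s=a.copy()
    for _ in range(20): s=a/(1+p['k1']*(s@s))
    return mat(p['rotation'])@np.array([s[0],-s[1],-1]), np.array(p['position'])
def atz(p,u,v,z):
    r,o=ray(p,u,v); return o+r*(z-o[2])/r[2]
def atd(p,d,u,v):
    r,o=ray(p,u,v); return o+r*d[int(round(v)),int(round(u))]
E
python3 - <<'E'
from h import *
print(read_state())
for n in('scene','top'):
    im,d,p=snap(n);print(n,p);cv2.imwrite('pics/%s0.png'%n,cv2.resize(im,(800,600),interpolation=cv2.INTER_CUBIC))
E
```

```text
pics
{'t': 0.0, 'q': array([ 1.23761084e+00,  1.31154489e-01,  1.48928580e+00,  8.60795667e-06,
        1.52299722e+00, -8.54164175e-02]), 'dq': array([-0.00026644,  0.00010877,  0.00026075,  0.00126556,  0.00103603,
       -0.00037817]), 'joint_torque': array([-2.38148668e-04, -5.59848297e+01, -4.91762280e+01,  7.68213510e-02,
        3.56228475e-02, -1.07595902e-04]), 'tool_pos': array([0.14705531, 0.58146092, 0.40368754]), 'orientation': array([-3.88152077e-01, -3.11712579e+00,  2.83149322e-03]), 'force': array([-0.09344247,  0.24181929, -0.82159383]), 'wrist_torque': array([-0.05462634,  0.03087881,  0.03308229]), 'gripper_force': 0.0, 'opening': 0.09315824686245558}
scene {'fx': 349.50387718126944, 'fy': 349.50387718126944, 'cx': 253.54691810070779, 'cy': 191.7621376964725, 'k1': 0.008426475301336032, 'position': array([-0.08736722, -0.62453755,  1.09475318]), 'rotation': array([ 0.67352379, -0.28358659, -0.75786453])}
top {'fx': 377.7420481326536, 'fy': 377.7420481326536, 'cx': 248.997923722922, 'cy': 192.36894309355458, 'k1': 0.009835386592528552, 'position': array([ 0.40642348, -0.0239327 ,  1.4855055 ]), 'rotation': array([ 0.07895538, -0.06742032, -1.55484353])}
```

View pics/top0.png

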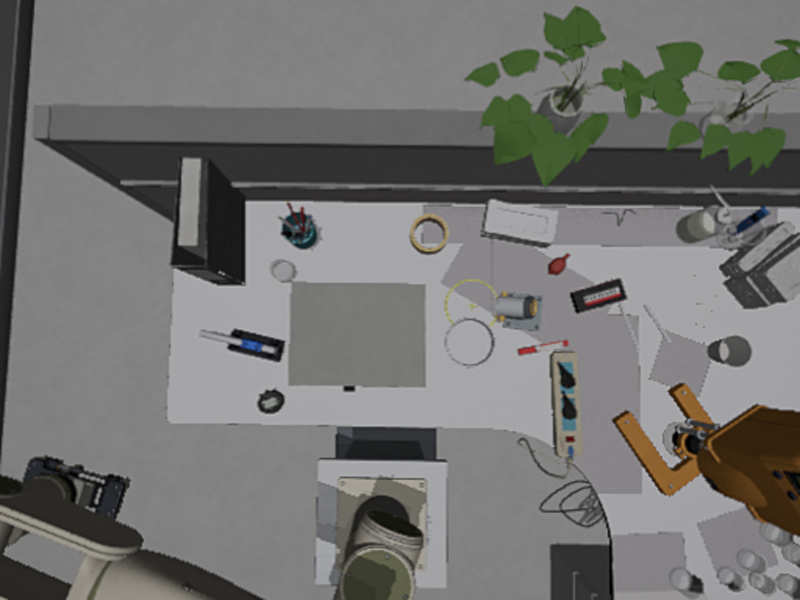

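View pics/scene0.png

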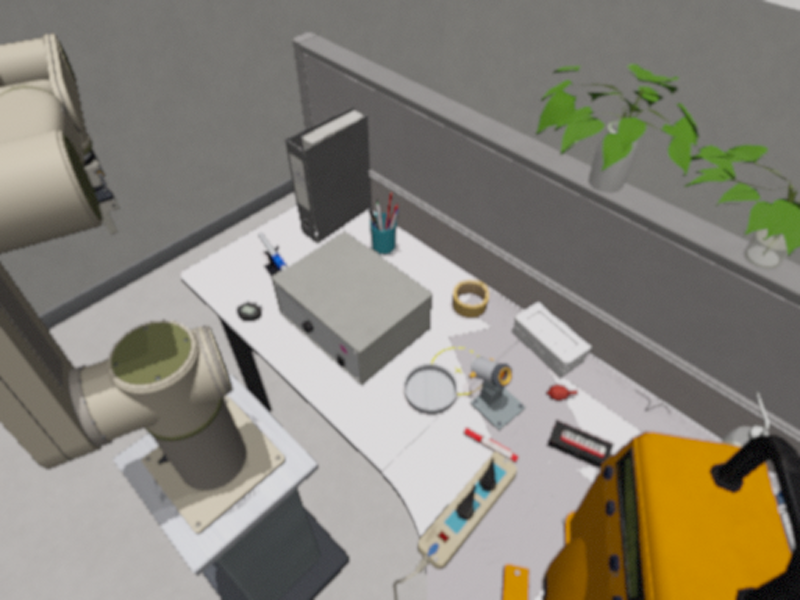

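The top view shows the rod with its blue grip at about (250,345), tip towards the left. The tray is at (470,342), the yellow ring at (472,305), and the sleeve at (520,307) with its upper mouth on the right. The scene view agrees. I'll take coarse measurements from an enlarged crop.

```bash
python3 - <<'E'
from h import *
im,d,p=load('top')
a=cv2.resize(im[165:245,275:375],(800,640),interpolation=cv2.INTER_CUBIC)[:600]
cv2.imwrite('pics/c1.png',a)
def P(u,v):return atd(p,d,u*.64,v*.64)
for n,u,v in[('tray floor',470,342),('ring',472,305),('grip',250,345),('box',357,330),('shank',215,336),('tail',275,350),('sleeve',515,306),('binder',208,200),('desk',450,400)]: print(n,P(u,v).round(3))
hsv=cv2.cvtColor(im,cv2.COLOR_BGR2HSV)
def mask(lo,hi,box):
    m=cv2.inRange(hsv,lo,hi); z=np.zeros_like(m); z[box[1]:box[3],box[0]:box[2]]=m[box[1]:box[3],box[0]:box[2]]; return np.argwhere(z)[:,::-1]
y=mask((22,80,120),(35,255,255),(280,175,320,215)); y3=np.array([atz(p,*q,0)[:2] for q in y])
print('ring n',len(y),y3.min(0),y3.max(0))
from scipy.optimize import least_squares
c=least_squares(lambda c:(np.hypot(*(y3-c).T)-.066),y3.mean(0),loss='soft_l1',f_scale=.003);print('ring',c.x,np.abs(c.fun).mean())
b=mask((105,120,80),(130,255,255),(145,205,185,235)); b3=np.array([atd(p,d,*q) for q in b]); print('blue',len(b),b3.mean(0),b3.min(0),b3.max(0))
w=np.linalg.svd((b3-b3.mean(0))[:,:2])[2][0];print('dir',w)
E
```

```text
tray floor [ 0.444 -0.216  0.002]
ring [ 0.537 -0.222 -0.002]
grip [0.427 0.317 0.076]
box [0.463 0.058 0.151]
shank [0.447 0.4   0.081]
tail [0.416 0.257 0.078]
sleeve [ 0.526 -0.305  0.12 ]
binder [0.717 0.358 0.308]
desk [ 0.3   -0.167  0.003]
ring n 53 [ 0.48746254 -0.28408027] [ 0.60179524 -0.15402712]
ring [ 0.53596702 -0.22017479] 0.004341137752944271
blue 72 [0.42826991 0.31566436 0.0751932 ] [0.4155438  0.29215649 0.01131072] [0.44131532 0.33795171 0.08360536]
dir [-0.23152849 -0.97282812]
```

View pics/c1.png

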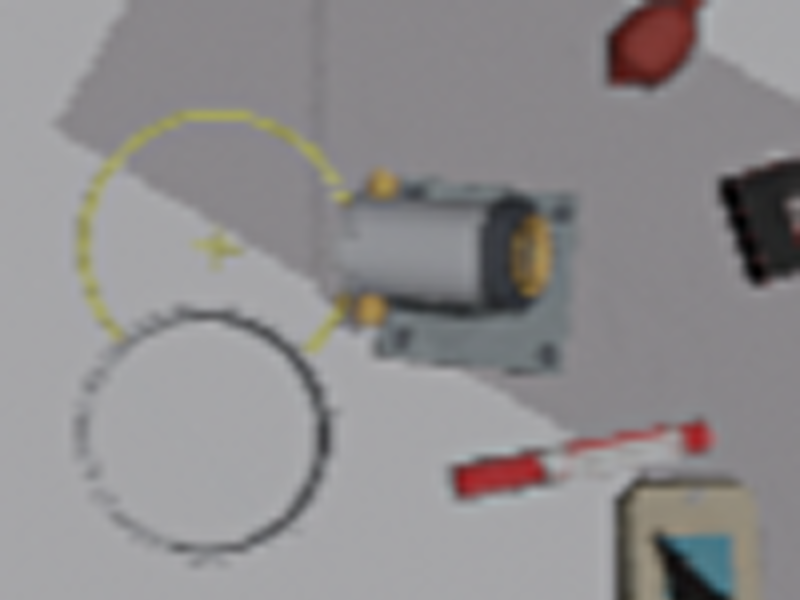

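```bash
cat >> h.py <<'E'
def pose(xdir,pitch=0):
    """tool R: tool x along horizontal xdir (rod direction), nosed down by pitch (rad), level y"""
    x=np.array([xdir[0],xdir[1],0.]);x/=np.linalg.norm(x);z=np.array([0,0,-1.])
    y=np.cross(z,x); M=np.c_[x,y,z]
    return M@R.from_rotvec([0,-pitch,0]).as_matrix()
def go(grasp,M,back=.167,s=None):
    s=s or read_state(); R0=mat(s['orientation']); t=np.array(grasp)-M[:,2]*back
    d=R0.T@(t-s['tool_pos']); w=R.from_matrix(R0.T@M).as_rotvec()
    print('row',dict(zip(['x','y','z','ax','ay','az'],np.r_[d,w].round(4).tolist())),'rows>=%.1f'%max(np.linalg.norm(d)/.0625,np.linalg.norm(w)/np.radians(10.7)),'flange',t.round(3))
E
python3 - <<'E'
from h import *
im,d,p=load('top')
f=lambda u,v,z:atz(p,275+u/8-.5+.06,165+v/8-.5+.06,z).round(4)
print('cross',f(216,247,0),'tray',f(205,432,.028),'mouth',f(534,255,.126),'lower end',f(345,247,.09))
go((.42,.28,.24),pose((.2315,.9728)))
pts=np.array([atd(p,d,u,v) for u in range(105,160,2) for v in range(95,185,2) if d[v,u]>0]);b=pts[(pts[:,2]>.1)&(pts[:,2]<.4)];print('binder',b.min(0),b.max(0))
E
```

```text
cross [ 0.5363 -0.2193  0.    ] tray [ 0.4445 -0.2105  0.028 ] mouth [ 0.5237 -0.3458  0.126 ] lower end [ 0.5293 -0.2671  0.09  ]
row {'x': -0.3385, 'y': -0.2253, 'z': -0.0029, 'ax': -0.0015, 'ay': 0.0012, 'az': 1.5566} rows>=8.3 flange [0.42  0.28  0.407]
binder [0.57726198 0.26363084 0.10297352] [0.80642155 0.52211736 0.37252259]
```

Call:
{"api": "carry_out", "payload": {
  "targets": [
    {"x": -0.338, "y": -0.225, "z": -0.003, "az": 1.557, "hand": 100},
    {"x": -0.338, "y": -0.225, "z": -0.003, "az": 1.557, "hand": 100},
    {"x": -0.338, "y": -0.225, "z": -0.003, "az": 1.557, "hand": 100},
    {"x": -0.338, "y": -0.225, "z": -0.003, "az": 1.557, "hand": 100},
    {"x": -0.338, "y": -0.225, "z": -0.003, "az": 1.557, "hand": 100},
    {"x": -0.338, "y": -0.225, "z": -0.003, "az": 1.557, "hand": 100},
    {"x": -0.338, "y": -0.225, "z": -0.003, "az": 1.557, "hand": 100},
    {"x": -0.338, "y": -0.225, "z": -0.003, "az": 1.557, "hand": 100}
  ]
}}

```text
schema error: expected keys hand, x, y, z, ax, ay, az
```

Call:
{"api": "carry_out", "payload": {
  "targets": [
    {"x": 0, "y": 0, "z": 0, "hand": 100},
    {"x": 0, "y": 0, "z": 0, "hand": 100}
  ]
}}

```text
schema error: expected keys hand, x, y, z, ax, ay, az
```

```bash
python3 - <<'E'
from h import *
s=read_state();print(s['t'],s['tool_pos'],s['orientation'],s['q'].round(2))
im,d,p=snap('wrist');print(p);cv2.imwrite('pics/w1.png',cv2.resize(im,(800,600),interpolation=cv2.INTER_CUBIC))
E
```

```text
0.1 [0.14706059 0.58147681 0.40378152] [-3.88182133e-01 -3.11714134e+00  2.63514022e-03] [ 1.24  0.13  1.49  0.    1.52 -0.09]
{'fx': 304.30931982040255, 'fy': 304.30931982040255, 'cx': 253.26746937313476, 'cy': 194.97515847519753, 'k1': -0.05793940590053079, 'position': array([0.06802316, 0.60110939, 0.38440864]), 'rotation': array([-0.25150057, -0.19329993,  1.31183213])}
```

View pics/w1.png

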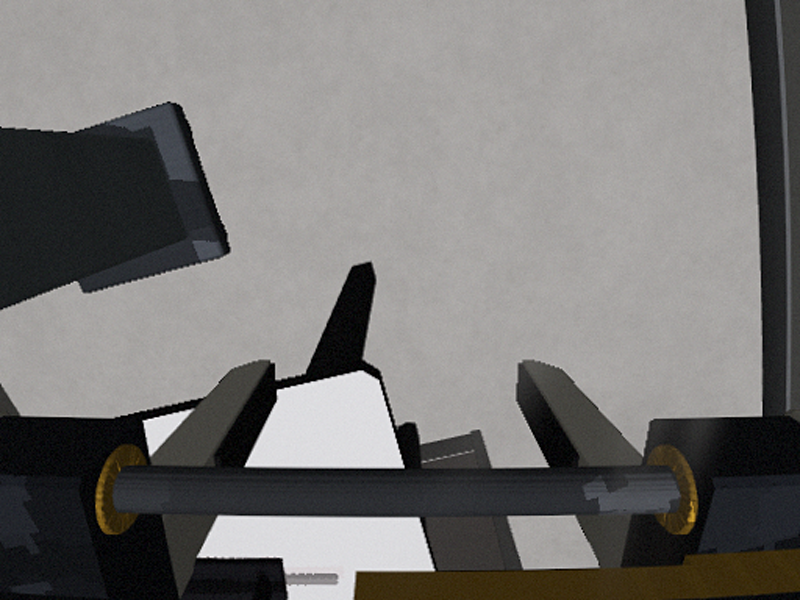

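The arm has not moved, because every row needs all the keys. The wrist picture shows the desk corner with the fingers along the bottom, so this camera sits on the tool +x side and images tool +x upwards.

Call:
{"api": "carry_out", "payload": {
  "targets": [
    {"x": -0.37, "y": -0.25, "z": -0.003, "ax": 0, "ay": 0, "az": 1.557, "hand": 100},
    {"x": -0.37, "y": -0.25, "z": -0.003, "ax": 0, "ay": 0, "az": 1.557, "hand": 100},
    {"x": -0.37, "y": -0.25, "z": -0.003, "ax": 0, "ay": 0, "az": 1.557, "hand": 100},
    {"x": -0.37, "y": -0.25, "z": -0.003, "ax": 0, "ay": 0, "az": 1.557, "hand": 100},
    {"x": -0.37, "y": -0.25, "z": -0.003, "ax": 0, "ay": 0, "az": 1.557, "hand": 100},
    {"x": -0.37, "y": -0.25, "z": -0.003, "ax": 0, "ay": 0, "az": 1.557, "hand": 100},
    {"x": -0.37, "y": -0.25, "z": -0.003, "ax": 0, "ay": 0, "az": 1.557, "hand": 100},
    {"x": -0.37, "y": -0.25, "z": -0.003, "ax": 0, "ay": 0, "az": 1.557, "hand": 100}
  ]
}}

```text
t: 1.15
tool_pos: [0.4466, 0.2454, 0.4075]
orientation: [2.42, 2.003, -0.001]
force: [-0.3, 0.2, -0.6]
opening: 0.093
gripper_force: 0.0
```

```bash
python3 - <<'E'
from h import *
s=read_state();print(s['t'],s['tool_pos'],s['orientation'],s['q'].round(2))
go((.415,.26,.24),pose((.2315,.9728)))
E
```

```text
1.15 [0.44655789 0.24539637 0.4074685 ] [ 2.41951347e+00  2.00258890e+00 -8.08022067e-04] [ 0.4  -0.12  1.73 -0.    1.53  0.59]
row {'x': 0.0084, 'y': -0.0337, 'z': 0.0005, 'ax': 0.0003, 'ay': 0.0009, 'az': 0.0456} rows>=0.6 flange [0.415 0.26  0.407]
```

Call:
{"api": "carry_out", "payload": {
  "targets": [
    {"x": 0.005, "y": -0.025, "z": 0, "ax": 0, "ay": 0, "az": 0.045, "hand": 100},
    {"x": 0.005, "y": -0.025, "z": 0, "ax": 0, "ay": 0, "az": 0.045, "hand": 100},
    {"x": 0.005, "y": -0.025, "z": 0, "ax": 0, "ay": 0, "az": 0.045, "hand": 100}
  ]
}}

```text
t: 1.52
tool_pos: [0.4209, 0.2579, 0.4077]
orientation: [2.452, 1.963, 0.0]
force: [0.2, -0.4, -0.0]
opening: 0.093
gripper_force: 0.0
```

```bash
python3 - <<'E'
from h import *
im,d,p=snap('wrist');s=read_state();print(s['t'],s['tool_pos'],s['orientation'])
cv2.imwrite('pics/w2.png',cv2.resize(im,(800,600),interpolation=cv2.INTER_CUBIC))
M=mat(p['rotation']);T=mat(s['orientation']);print('cam in tool',T.T@(p['position']-s['tool_pos']),(T.T@M).round(3))
E
```

```text
1.575 [0.42100958 0.25793731 0.40773637] [2.45230923e+00 1.96314675e+00 2.87672948e-04]
cam in tool [ 0.08080693 -0.00040198  0.01942831] [[-0.001  0.957  0.291]
 [ 1.     0.001  0.   ]
 [-0.     0.291 -0.957]]
```

View pics/w2.png

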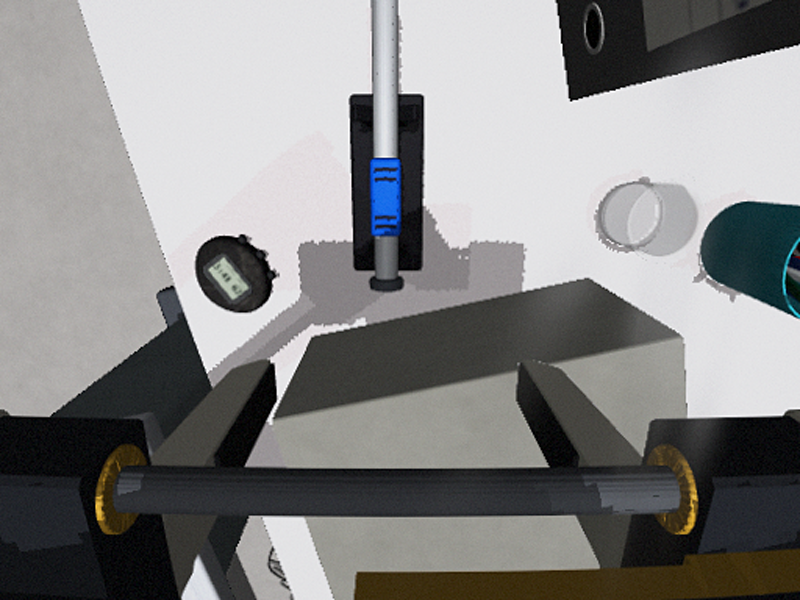

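The rod lies straight ahead: blue grip corners (372..400, 158..236), tail cap at (386,284), shank running up at (385,20).

```bash
python3 - <<'E'
from h import *
im,d,p=load('wrist')
f=lambda u,v,z:atz(p,u*.64-.5,v*.64-.5,z)
A=(f(372,158,.077)+f(400,158,.077))/2;B=(f(372,236,.077)+f(400,236,.077))/2
print(A,B,'len',np.linalg.norm(A-B),'wid',np.linalg.norm(f(372,236,.077)-f(400,236,.077)),'mid',(A+B)/2,'depth z',atd(p,d,386*.64,197*.64))
C=f(386.5,283,.068);S=f(384.5,10,.073);print('cap',C,'shank',S);u=(S-C)[:2];u/=np.linalg.norm(u);print(u,(A-B)[:2]/np.linalg.norm((A-B)[:2]))
go((.40,-.29,.24),pose((0,1)))
E
```

```text
[0.43250154 0.3405381  0.077     ] [0.42139403 0.29254757 0.077     ] len 0.04925918409388979 wid 0.01836913107820915 mid [0.42694779 0.31654284 0.077     ] depth z [0.42747738 0.31650111 0.0780494 ]
cap [0.4138588  0.25932905 0.068     ] shank [0.4507868  0.42412533 0.073     ]
[0.21866016 0.97580107] [0.22549117 0.97424521]
row {'x': -0.5392, 'y': 0.0994, 'z': 0.0008, 'ax': 0.0003, 'ay': 0.0001, 'az': -0.2207} rows>=8.8 flange [ 0.4   -0.29   0.407]
```

Call:
{"api": "carry_out", "payload": {
  "targets": [
    {"x": -0.52, "y": 0.18, "z": 0, "ax": 0, "ay": 0, "az": -0.22, "hand": 100},
    {"x": -0.52, "y": 0.18, "z": 0, "ax": 0, "ay": 0, "az": -0.22, "hand": 60},
    {"x": -0.52, "y": 0.18, "z": 0, "ax": 0, "ay": 0, "az": -0.22, "hand": 0},
    {"x": -0.52, "y": 0.18, "z": 0, "ax": 0, "ay": 0, "az": -0.22, "hand": 0},
    {"x": -0.52, "y": 0.18, "z": 0, "ax": 0, "ay": 0, "az": -0.22, "hand": 0},
    {"x": -0.52, "y": 0.18, "z": 0, "ax": 0, "ay": 0, "az": -0.22, "hand": 0},
    {"x": -0.52, "y": 0.18, "z": 0, "ax": 0, "ay": 0, "az": -0.22, "hand": 0},
    {"x": -0.52, "y": 0.18, "z": 0, "ax": 0, "ay": 0, "az": -0.22, "hand": 0}
  ]
}}

```text
t: 2.58
tool_pos: [0.4755, -0.234, 0.4079]
orientation: [2.223, 2.219, 0.0]
force: [0.9, 1.5, -0.2]
opening: 0.0274
gripper_force: 0.0
```

Call:
{"api": "carry_out", "payload": {
  "targets": [
    {"x": -0.05, "y": 0, "z": 0, "ax": 0, "ay": 0, "az": 0, "hand": 0},
    {"x": -0.05, "y": 0, "z": 0, "ax": 0, "ay": 0, "az": 0, "hand": 0},
    {"x": -0.05, "y": 0, "z": 0, "ax": 0, "ay": 0, "az": 0, "hand": 0}
  ]
}}

```text
t: 2.95
tool_pos: [0.4754, -0.2817, 0.4074]
orientation: [-2.223, -2.218, -0.0]
force: [0.2, 0.9, -0.3]
opening: 0.0012
gripper_force: 0.0
```

```bash
python3 - <<'E'
from h import *
im,d,p=snap('wrist');s=read_state();print(s['t'],s['tool_pos'],s['orientation'],s['opening'],s['q'].round(2))
cv2.imwrite('pics/w3.png',cv2.resize(im,(800,600),interpolation=cv2.INTER_CUBIC))
E
```

```text
3.0 [ 0.47556224 -0.2810466   0.40754726] [-2.22251953e+00 -2.21954970e+00 -2.98897303e-04] 0.0004581027703129079 [-0.63  0.    1.62  0.    1.52 -0.63]
```

View pics/w3.png

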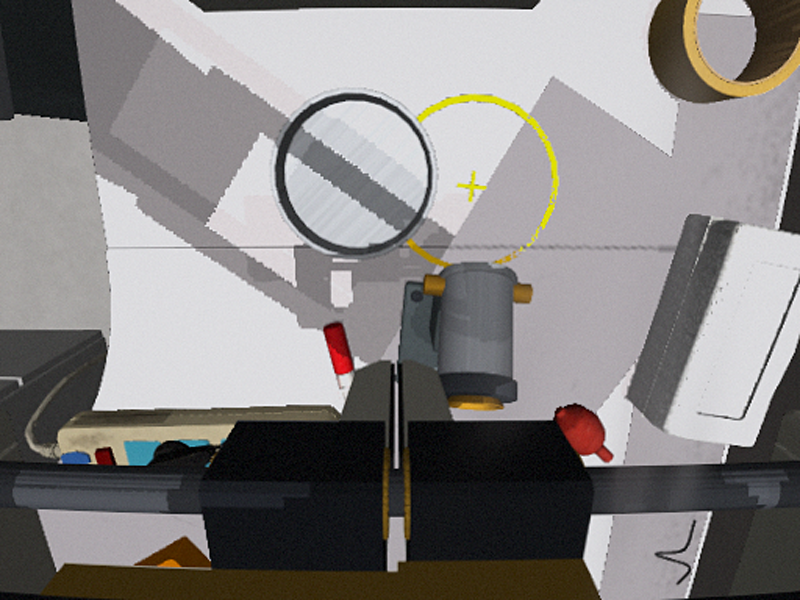

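The tray rim is centred at (355,173), the ring's cross is at (472,186), and the sleeve spans (437..517, 265..405) with its lower end towards the ring. I'll measure these and fit the sleeve cylinder from depth.

```bash
python3 - <<'E'
from h import *
from scipy.optimize import least_squares
im,d,p=load('wrist')
f=lambda u,v,z:atz(p,u*.64-.5,v*.64-.5,z)
print('cross',f(472,186,0),'tray',f(355,173,.028), 'diam',np.linalg.norm(f(273,173,.028)-f(437,173,.028)))
# sleeve: pixels inside body
def pts(u0,u1,v0,v1):
    return np.array([atd(p,d,u,v) for u in range(int(u0*.64),int(u1*.64)) for v in range(int(v0*.64),int(v1*.64)) if d[v,u]>0])
q=pts(446,508,278,365); q=q[q[:,2]>.06];print(len(q),q.min(0),q.max(0))
def dirv(yaw): t=np.radians(35);return np.array([np.cos(yaw)*np.cos(t),np.sin(yaw)*np.cos(t),-np.sin(t)])
def res(a,full=False):
    yaw,x0,z0,r=a; o=np.array([x0,-.30,z0]); u=dirv(yaw); w=q-o; return np.linalg.norm(w-np.outer(w@u,u),axis=1)-r
for fixed in (0,1):
    g=(lambda a:res([*a[:3],.027])) if fixed else res
    s=least_squares(g,[1.57,.53,.1,.025],loss='soft_l1',f_scale=.001);print(s.x,np.abs(s.fun).mean())
    yaw,x0,z0,_=s.x;u=dirv(yaw);o=np.array([x0,-.3,z0])
    m=o+u*(.126-z0)/u[2];e=o+u*(.0755-z0)/u[2];h=np.array([u[0],u[1]])/np.hypot(u[0],u[1])
    print('mouth',m,'outlet',e,'drop',e[:2]+h*.055,'len',np.linalg.norm(m-e))
for uv in[(475,405),(477,265)]: print(f(*uv,.126 if uv[1]>300 else .095))
E
```

```text
cross [ 0.53512604 -0.21915139  0.        ] tray [ 0.44464371 -0.20829032  0.028     ] diam 0.12052071054578002
2227 [ 0.50474256 -0.3179697   0.08485451] [ 0.5453833  -0.26944405  0.13334633]
[1.47184578 0.52722997 0.0938767  0.02368844] 0.0004780071627860861
mouth [ 0.52269783 -0.34565242  0.126     ] outlet [ 0.52982265 -0.27388374  0.0755    ] drop [ 0.53525606 -0.21915277] len 0.08804406317886547
[1.46500562 0.52808852 0.08944123 0.025     ] 0.0005795886781087678
mouth [ 0.52257534 -0.35191944  0.126     ] outlet [ 0.5301909  -0.28020117  0.0755    ] drop [ 0.53599854 -0.22550865] len 0.08804406317886546
[ 0.52310792 -0.34454554  0.126     ]
[ 0.52553962 -0.26312596  0.095     ]
```

```bash
python3 - <<'E'
from h import *
M=pose((0,1),.1)
go((.445,-.206,.10),M,.186)
go((.445,-.206,.010),M,.186)
print(M)
E
```

```text
row {'x': 0.0935, 'y': -0.0307, 'z': 0.1225, 'ax': -0.0003, 'ay': -0.1005, 'az': -0.0013} rows>=2.5 flange [ 0.445 -0.187  0.285]
row {'x': 0.0935, 'y': -0.0306, 'z': 0.2125, 'ax': -0.0003, 'ay': -0.1005, 'az': -0.0013} rows>=3.7 flange [ 0.445 -0.187  0.195]
[[ 0.          1.          0.        ]
 [ 0.99500417  0.         -0.09983342]
 [-0.09983342  0.         -0.99500417]]
```

Call:
{"api": "carry_out", "payload": {
  "targets": [
    {"x": 0.093, "y": -0.03, "z": 0.1, "ax": 0, "ay": -0.1, "az": 0, "hand": 0},
    {"x": 0.093, "y": -0.03, "z": 0.15, "ax": 0, "ay": -0.1, "az": 0, "hand": 0},
    {"x": 0.093, "y": -0.03, "z": 0.19, "ax": 0, "ay": -0.1, "az": 0, "hand": 0},
    {"x": 0.093, "y": -0.03, "z": 0.205, "ax": 0, "ay": -0.1, "az": 0, "hand": 0},
    {"x": 0.093, "y": -0.03, "z": 0.211, "ax": 0, "ay": -0.1, "az": 0, "hand": 0},
    {"x": 0.093, "y": -0.03, "z": 0.211, "ax": 0, "ay": -0.1, "az": 0, "hand": 0}
  ]
}}

```text
t: 3.75
tool_pos: [0.4464, -0.1884, 0.1981]
orientation: [2.17, 2.168, -0.108]
force: [0.3, -0.2, 1.0]
opening: 0.0005
gripper_force: 0.0
```

```bash
python3 - <<'E'
from h import *
s=read_state();T=mat(s['orientation']);print(s['t'],s['tool_pos'],'tip',s['tool_pos']+T[:,2]*.186,s['force'])
go((.445,-.206,.010),pose((0,1),.1),.186);go((.575,-.213,.010),pose((0,1),.1),.186)
E
```

```text
3.75 [ 0.44641204 -0.18841592  0.19812158] tip [ 0.44662431 -0.20711605  0.01306413] [ 0.2969363  -0.19781792  1.03241541]
row {'x': 0.0013, 'y': -0.0014, 'z': 0.0029, 'ax': 0.0011, 'ay': 0.0007, 'az': -0.0009} rows>=0.1 flange [ 0.445 -0.187  0.195]
row {'x': -0.0056, 'y': 0.1286, 'z': 0.0038, 'ax': 0.0011, 'ay': 0.0007, 'az': -0.0009} rows>=2.1 flange [ 0.575 -0.194  0.195]
```

Call:
{"api": "carry_out", "payload": {
  "targets": [
    {"x": 0, "y": 0.035, "z": 0.001, "ax": 0, "ay": 0, "az": 0, "hand": 0},
    {"x": 0, "y": 0.05, "z": 0.001, "ax": 0, "ay": 0, "az": 0, "hand": 0},
    {"x": -0.001, "y": 0.066, "z": 0.001, "ax": 0, "ay": 0, "az": 0, "hand": 0},
    {"x": -0.002, "y": 0.082, "z": 0.001, "ax": 0, "ay": 0, "az": 0, "hand": 0},
    {"x": -0.003, "y": 0.098, "z": 0.001, "ax": 0, "ay": 0, "az": 0, "hand": 0},
    {"x": -0.004, "y": 0.11, "z": 0.001, "ax": 0, "ay": 0, "az": 0, "hand": 0},
    {"x": -0.005, "y": 0.119, "z": 0.001, "ax": 0, "ay": 0, "az": 0, "hand": 0},
    {"x": -0.006, "y": 0.125, "z": 0.001, "ax": 0, "ay": 0, "az": 0, "hand": 0}
  ]
}}

```text
t: 4.75
tool_pos: [0.5712, -0.1951, 0.1972]
orientation: [2.172, 2.167, -0.109]
force: [-4.0, -0.1, 3.6]
opening: 0.0007
gripper_force: 1.9
```

Call:
{"api": "carry_out", "payload": {
  "targets": [
    {"x": 0, "y": 0.001, "z": 0, "ax": 0, "ay": 0, "az": 0, "hand": 0},
    {"x": 0, "y": 0.001, "z": 0, "ax": 0, "ay": 0, "az": 0, "hand": 0}
  ]
}}

```text
t: 5.0
tool_pos: [0.5716, -0.1948, 0.1962]
orientation: [2.172, 2.168, -0.108]
force: [0.1, -0.5, -0.2]
opening: 0.0005
gripper_force: 0.0
```

```bash
python3 - <<'E'
from h import *
s=read_state();T=mat(s['orientation']);print(s['t'],s['tool_pos'],'tip',s['tool_pos']+T[:,2]*.186,s['force'])
im,d,p=snap('wrist');cv2.imwrite('pics/w4.png',cv2.resize(im,(800,600)))
for c in('top',):
    im,d,p=snap(c)
cv2.imwrite('pics/t4.png',cv2.resize(im[165:245,275:375],(800,640),interpolation=cv2.INTER_CUBIC)[:600])
E
```

```text
5.0 [ 0.57155781 -0.19480426  0.19620249] tip [ 0.57157385 -0.21335246  0.01112963] [ 0.083454   -0.50019158 -0.16734111]
```

View pics/w4.png

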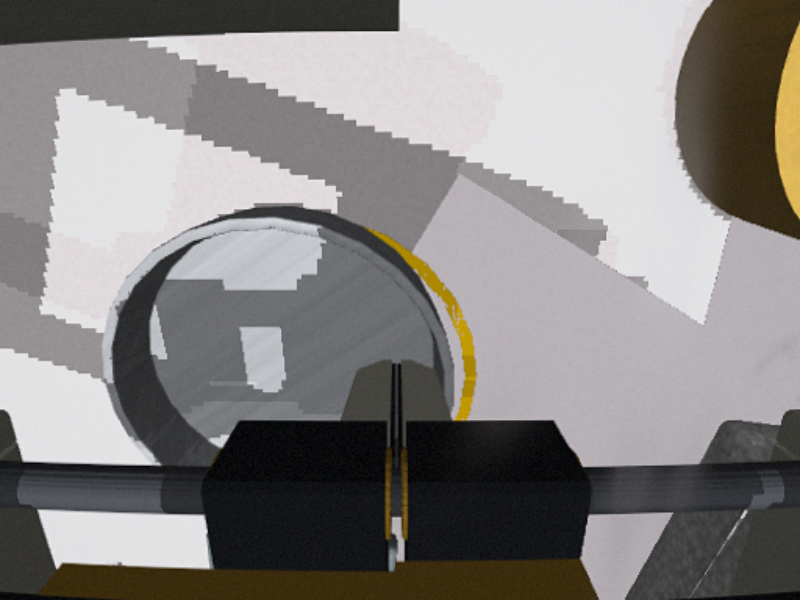

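The tray (rim right edge about (454,370), top (270,208)) is almost in the ring (yellow arc at (471,370)). I'll measure the remaining error.

```bash
python3 - <<'E'
from h import *
im,d,p=load('wrist')
f=lambda u,v,z:atz(p,u*.64-.5,v*.64-.5,z)
D=np.array([.5353,-.2192])
for uv in[(471,370),(445,290)]: r=f(*uv,0)[:2];print('ring',r,np.linalg.norm(r-D))
# outer rim points on rim circle radius 62, z .028
q=np.array([f(u,v,.028)[:2] for u,v in [(454,370),(270,207),(170,243),(104,365),(360,228),(428,295)]])
from scipy.optimize import least_squares
s=least_squares(lambda c:np.hypot(*(q-c).T)-.062,D,loss='soft_l1',f_scale=.002);print(s.x,s.fun.round(4),'err',D-s.x)
E
```

```text
ring [ 0.60153935 -0.21529009] 0.06635464542356673
ring [ 0.58961783 -0.18031429] 0.0668021348492859
[ 0.53059668 -0.20590177] [-0.0015  0.0009 -0.0023 -0.0004  0.0016 -0.0007] err [ 0.00470332 -0.01329823]
```

```bash
python3 - <<'E'
from h import *
M=pose((0,1),-.2)
for g in [(.531,-.12,.07),(.531,-.12,.012),(.531,-.146,.012)]: go(g,M,.186)
E
```

```text
row {'x': 0.0319, 'y': -0.0405, 'z': -0.0596, 'ax': 0.0002, 'ay': 0.2998, 'az': -0.002} rows>=1.6 flange [ 0.531 -0.157  0.252]
row {'x': 0.0377, 'y': -0.0405, 'z': -0.0019, 'ax': 0.0002, 'ay': 0.2998, 'az': -0.002} rows>=1.6 flange [ 0.531 -0.157  0.194]
row {'x': 0.0118, 'y': -0.0405, 'z': 0.0007, 'ax': 0.0002, 'ay': 0.2998, 'az': -0.002} rows>=1.6 flange [ 0.531 -0.183  0.194]
```

Call:
{"api": "carry_out", "payload": {
  "targets": [
    {"x": 0, "y": -0.02, "z": 0, "ax": 0, "ay": 0, "az": 0, "hand": 0},
    {"x": 0.0, "y": -0.03, "z": -0.05, "ax": 0, "ay": 0, "az": 0, "hand": 0},
    {"x": 0.0, "y": -0.04, "z": -0.07, "ax": 0, "ay": 0.05, "az": 0, "hand": 0},
    {"x": 0.032, "y": -0.04, "z": -0.065, "ax": 0, "ay": 0.3, "az": 0, "hand": 0},
    {"x": 0.032, "y": -0.04, "z": -0.06, "ax": 0, "ay": 0.3, "az": 0, "hand": 0},
    {"x": 0.032, "y": -0.04, "z": -0.06, "ax": 0, "ay": 0.3, "az": 0, "hand": 0},
    {"x": 0.036, "y": -0.04, "z": -0.02, "ax": 0, "ay": 0.3, "az": 0, "hand": 0},
    {"x": 0.038, "y": -0.04, "z": -0.002, "ax": 0, "ay": 0.3, "az": 0, "hand": 0}
  ]
}}

```text
t: 6.1
tool_pos: [0.5309, -0.1565, 0.1927]
orientation: [-2.118, -2.113, -0.209]
force: [0.2, -0.8, 0.4]
opening: 0.0004
gripper_force: 0.0
```

```bash
python3 - <<'E'
from h import *
s=read_state();T=mat(s['orientation']);print(s['t'],s['tool_pos'],'tip',s['tool_pos']+T[:,2]*.186,s['force'])
go((.531,-.146,.012),pose((0,1),-.2),.186)
E
```

```text
6.1 [ 0.53086199 -0.15646127  0.19266693] tip [ 0.53049892 -0.11960313  0.01035581] [ 0.15305029 -0.78904898  0.44277455]
row {'x': -0.0256, 'y': 0.0002, 'z': -0.0068, 'ax': -0.002, 'ay': 0.0005, 'az': -0.0023} rows>=0.4 flange [ 0.531 -0.183  0.194]
```

Call:
{"api": "carry_out", "payload": {
  "targets": [
    {"x": -0.006, "y": 0, "z": -0.002, "ax": 0, "ay": 0, "az": 0, "hand": 0},
    {"x": -0.012, "y": 0, "z": -0.003, "ax": 0, "ay": 0, "az": 0, "hand": 0},
    {"x": -0.019, "y": 0, "z": -0.005, "ax": 0, "ay": 0, "az": 0, "hand": 0},
    {"x": -0.025, "y": 0, "z": -0.006, "ax": 0, "ay": 0, "az": 0, "hand": 0},
    {"x": -0.026, "y": 0, "z": -0.007, "ax": 0, "ay": 0, "az": 0, "hand": 0},
    {"x": -0.026, "y": 0, "z": -0.007, "ax": 0, "ay": 0, "az": 0, "hand": 0},
    {"x": -0.008, "y": 0, "z": -0.007, "ax": 0, "ay": 0, "az": 0, "hand": 0},
    {"x": -0.008, "y": 0, "z": -0.04, "ax": 0, "ay": 0, "az": 0, "hand": 0}
  ]
}}

```text
t: 7.1
tool_pos: [0.5301, -0.1698, 0.2297]
orientation: [-2.113, -2.111, -0.209]
force: [-0.7, -0.8, -0.8]
opening: 0.0006
gripper_force: 0.0
```

```bash
python3 - <<'E'
from h import *
s=read_state();T=mat(s['orientation']);print(s['t'],s['tool_pos'],'tip',s['tool_pos']+T[:,2]*.186,s['force'])
s2=pose((.2222,.975))
go((.40,-.0,.25),s2); go((.427,.3165,.15),s2)
E
```

```text
7.1 [ 0.53010941 -0.16981121  0.22969652] tip [ 0.52904834 -0.13227871  0.04752576] [-0.68937349 -0.78219967 -0.84888504]
row {'x': 0.2039, 'y': -0.1313, 'z': -0.1484, 'ax': -0.0286, 'ay': -0.2017, 'az': 0.2223} rows>=4.5 flange [ 0.4   -0.     0.417]
row {'x': 0.4938, 'y': -0.1038, 'z': 0.0132, 'ax': -0.0286, 'ay': -0.2017, 'az': 0.2223} rows>=8.1 flange [0.427 0.316 0.317]
```

Call:
{"api": "carry_out", "payload": {
  "targets": [
    {"x": 0.012, "y": 0, "z": -0.06, "ax": 0, "ay": 0, "az": 0, "hand": 20},
    {"x": 0.024, "y": -0.01, "z": -0.12, "ax": 0, "ay": 0, "az": 0, "hand": 50},
    {"x": 0.05, "y": -0.03, "z": -0.17, "ax": 0, "ay": -0.1, "az": 0.05, "hand": 80},
    {"x": 0.204, "y": -0.131, "z": -0.148, "ax": -0.028, "ay": -0.2, "az": 0.222, "hand": 80},
    {"x": 0.204, "y": -0.131, "z": -0.148, "ax": -0.028, "ay": -0.2, "az": 0.222, "hand": 80},
    {"x": 0.204, "y": -0.131, "z": -0.148, "ax": -0.028, "ay": -0.2, "az": 0.222, "hand": 80},
    {"x": 0.204, "y": -0.131, "z": -0.148, "ax": -0.028, "ay": -0.2, "az": 0.222, "hand": 80},
    {"x": 0.204, "y": -0.131, "z": -0.148, "ax": -0.028, "ay": -0.2, "az": 0.222, "hand": 80}
  ]
}}

```text
t: 8.1
tool_pos: [0.4008, -0.0012, 0.4179]
orientation: [2.451, 1.956, 0.006]
force: [-0.5, 0.7, -0.5]
opening: 0.0732
gripper_force: 0.0
```

```bash
python3 - <<'E'
from h import *
s=read_state();T=mat(s['orientation']);print(s['t'],s['tool_pos'])
s2=pose((.2222,.975))
go((.427,.3165,.24),s2); go((.427,.3165,.063),s2)
im,d,p=snap('top');cv2.imwrite('pics/t5.png',cv2.resize(im[165:245,275:375],(800,640),interpolation=cv2.INTER_CUBIC)[:600])
E
```

```text
8.1 [ 0.40082859 -0.00116872  0.41787215]
row {'x': 0.3156, 'y': -0.045, 'z': 0.0104, 'ax': 0.0069, 'ay': 0.0004, 'az': 0.0004} rows>=5.1 flange [0.427 0.316 0.407]
row {'x': 0.3156, 'y': -0.0462, 'z': 0.1874, 'ax': 0.0069, 'ay': 0.0004, 'az': 0.0004} rows>=5.9 flange [0.427 0.316 0.23 ]
```

View pics/t5.png

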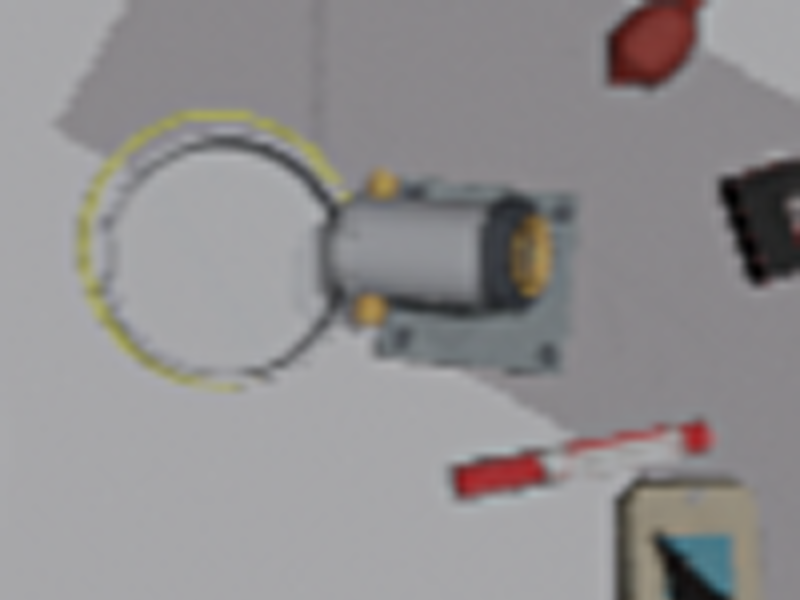

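The tray now sits in the ring, centred at about (221,258) against the cross at (216,247), which is roughly 6 mm off. Next is the rod.

Call:
{"api": "carry_out", "payload": {
  "targets": [
    {"x": 0.315, "y": -0.045, "z": 0.01, "ax": 0.007, "ay": 0, "az": 0, "hand": 80},
    {"x": 0.315, "y": -0.045, "z": 0.01, "ax": 0.007, "ay": 0, "az": 0, "hand": 80},
    {"x": 0.315, "y": -0.045, "z": 0.01, "ax": 0.007, "ay": 0, "az": 0, "hand": 80},
    {"x": 0.315, "y": -0.045, "z": 0.01, "ax": 0.007, "ay": 0, "az": 0, "hand": 80},
    {"x": 0.315, "y": -0.045, "z": 0.01, "ax": 0.007, "ay": 0, "az": 0, "hand": 80},
    {"x": 0.315, "y": -0.045, "z": 0.05, "ax": 0.007, "ay": 0, "az": 0, "hand": 80},
    {"x": 0.315, "y": -0.046, "z": 0.09, "ax": 0.007, "ay": 0, "az": 0, "hand": 80},
    {"x": 0.315, "y": -0.046, "z": 0.1, "ax": 0.007, "ay": 0, "az": 0, "hand": 80}
  ]
}}

```text
t: 9.15
tool_pos: [0.4269, 0.3144, 0.3134]
orientation: [-2.457, -1.955, 0.012]
force: [0.3, -1.4, -0.3]
opening: 0.0742
gripper_force: 0.0
```

```bash
python3 - <<'E'
from h import *
s=read_state();print(s['t'],s['tool_pos'])
go((.427,.3165,.065),pose((.2222,.975)))
E
```

```text
9.15 [0.42688874 0.31435215 0.31341511]
row {'x': 0.0025, 'y': 0.0001, 'z': 0.0814, 'ax': -0.0062, 'ay': 0.0051, 'az': -0.0026} rows>=1.3 flange [0.427 0.316 0.232]
```

Call:
{"api": "carry_out", "payload": {
  "newtons": 40,
  "targets": [
    {"x": 0.002, "y": 0, "z": 0.04, "ax": -0.006, "ay": 0.005, "az": -0.002, "hand": 80},
    {"x": 0.002, "y": 0, "z": 0.07, "ax": -0.006, "ay": 0.005, "az": -0.002, "hand": 80},
    {"x": 0.002, "y": 0, "z": 0.081, "ax": -0.006, "ay": 0.005, "az": -0.002, "hand": 80},
    {"x": 0.002, "y": 0, "z": 0.081, "ax": -0.006, "ay": 0.005, "az": -0.002, "hand": 50},
    {"x": 0.002, "y": 0, "z": 0.081, "ax": -0.006, "ay": 0.005, "az": -0.002, "hand": 10},
    {"x": 0.002, "y": 0, "z": 0.081, "ax": -0.006, "ay": 0.005, "az": -0.002, "hand": 10},
    {"x": 0.002, "y": 0, "z": 0.081, "ax": -0.006, "ay": 0.005, "az": -0.002, "hand": 10}
  ]
}}

```text
t: 10.02
tool_pos: [0.4277, 0.3176, 0.2373]
orientation: [2.454, 1.96, 0.013]
force: [-0.2, -0.4, 0.1]
opening: 0.0391
gripper_force: 0.0
```

Call:
{"api": "carry_out", "payload": {
  "newtons": 40,
  "targets": [
    {"x": 0, "y": 0, "z": 0, "ax": 0, "ay": 0, "az": 0, "hand": 10},
    {"x": 0, "y": 0, "z": 0, "ax": 0, "ay": 0, "az": 0, "hand": 10}
  ]
}}

```text
t: 10.28
tool_pos: [0.4268, 0.3175, 0.2363]
orientation: [-2.455, -1.96, -0.008]
force: [-2.8, 1.3, -0.7]
opening: 0.0196
gripper_force: 40.0
```

```bash
python3 - <<'E'
from h import *
s=read_state();T=mat(s['orientation']);print(s['t'],s['tool_pos'],'grasp',s['tool_pos']+T[:,2]*.167,'R',T.round(4).tolist(),s['force'],s['opening'],s['gripper_force'])
g=np.array([.427,.3165,.065]);x=np.array([.2222,.975,0]);x/=np.linalg.norm(x)
print('tip in tool',T.T@(g+.13*x-s['tool_pos']),'grip mid in tool',T.T@(g-s['tool_pos']))
E
```

```text
10.275 [0.42684262 0.31754049 0.23633952] grasp [0.42748585 0.31817526 0.06934197] R [[0.2215, 0.9752, 0.0039], [0.9752, -0.2215, 0.0038], [0.0046, 0.0029, -1.0]] [-2.7625692   1.32212533 -0.66655142] 0.01957975159286533 40.023377537727356
tip in tool [ 1.28237573e-01 -1.83260955e-05  1.71926701e-01] grip mid in tool [-1.76103778e-03 -1.15414162e-04  1.71333663e-01]
```

```bash
cat >> h.py <<'E'
TIP=np.array([.1282,0,.1716]); MOUTH=np.array([.5227,-.3457,.126]); YAW=1.4719; TH=np.radians(35)
AX=np.array([np.cos(YAW)*np.cos(TH),np.sin(YAW)*np.cos(TH),-np.sin(TH)])  # push direction
def rodgo(depth,off=(0,0,0),tip=TIP):
    M=pose((np.cos(YAW),np.sin(YAW)),TH-.0046); t=MOUTH+np.array(off)+AX*depth-M@tip
    go(t,M,0)
def rodnow(tip=TIP):
    s=read_state();T=mat(s['orientation']);w=s['tool_pos']+T@tip-MOUTH
    y=np.cross(-AX,[0,0,1]);y=-y/np.linalg.norm(y);x=np.cross(y,-AX)
    r=T@np.array([1,0,.0046]); print('t',s['t'],'depth %.4f x %.4f y %.4f'%(w@AX,w@x,w@y),'dir err x %.4f y %.4f'%(r@x,r@y),'F along %.1f x %.1f y %.1f'%(s['force']@AX,s['force']@x,s['force']@y),'open',round(s['opening'],4),'grip',round(float(s['gripper_force']),1));print(' unit x',x.round(3),'y',y.round(3))
E
python3 - <<'E'
from h import *
rodgo(-.05);rodnow()
E
```

```text
row {'x': -0.6731, 'y': 0.2468, 'z': -0.1348, 'ax': -0.0346, 'ay': -0.6098, 'az': -0.1216} rows>=11.7 flange [ 0.518 -0.394  0.369]
t 10.275 depth 0.6725 x -0.3968 y -0.1444 dir err x -0.5691 y 0.1241 F along 1.2 x -0.1 y -2.9 open 0.0196 grip 40.0
 unit x [-0.057 -0.571 -0.819] y [ 0.995 -0.099 -0.   ]
```

Call:
{"api": "carry_out", "payload": {
  "newtons": 55,
  "targets": [
    {"x": 0, "y": 0, "z": -0.03, "ax": 0, "ay": 0, "az": 0, "hand": 10},
    {"x": 0, "y": 0, "z": -0.08, "ax": 0, "ay": 0, "az": 0, "hand": 10},
    {"x": 0, "y": 0, "z": -0.14, "ax": 0, "ay": 0, "az": 0, "hand": 10},
    {"x": -0.05, "y": 0.02, "z": -0.18, "ax": 0, "ay": 0, "az": 0, "hand": 10},
    {"x": -0.1, "y": 0.04, "z": -0.2, "ax": 0, "ay": -0.1, "az": 0, "hand": 10},
    {"x": -0.16, "y": 0.06, "z": -0.2, "ax": -0.01, "ay": -0.2, "az": -0.03, "hand": 10},
    {"x": -0.22, "y": 0.08, "z": -0.2, "ax": -0.02, "ay": -0.3, "az": -0.06, "hand": 10},
    {"x": -0.28, "y": 0.1, "z": -0.2, "ax": -0.03, "ay": -0.4, "az": -0.09, "hand": 10}
  ]
}}

```text
t: 11.28
tool_pos: [0.4614, 0.0218, 0.4354]
orientation: [2.134, 1.869, -0.417]
force: [0.2, 0.2, -2.6]
opening: 0.0195
gripper_force: 55.0
```

```bash
sed -i 's/y=-y\/np.linalg.norm(y)/y=y\/np.linalg.norm(y)/' h.py; python3 - <<'E'
from h import *
rodgo(-.05);rodnow();print(read_state()['q'].round(2))
E
```

```text
row {'x': -0.3466, 'y': 0.1083, 'z': 0.2206, 'ax': -0.0006, 'ay': -0.2064, 'az': -0.0336} rows>=6.8 flange [ 0.518 -0.394  0.369]
t 11.275 depth 0.2784 x 0.3188 y 0.0925 dir err x 0.2049 y -0.0335 F along 1.7 x -1.9 y -0.1 open 0.0195 grip 55.0
 unit x [0.057 0.571 0.819] y [-0.995  0.099  0.   ]
[ 0.09 -0.21  1.79 -0.39  1.63  0.22]
```

Call:
{"api": "carry_out", "payload": {
  "targets": [
    {"x": -0.06, "y": 0.02, "z": 0.02, "ax": 0, "ay": -0.1, "az": -0.01, "hand": 10},
    {"x": -0.12, "y": 0.04, "z": 0.035, "ax": 0, "ay": -0.206, "az": -0.034, "hand": 10},
    {"x": -0.376, "y": 0.108, "z": 0.214, "ax": 0, "ay": -0.206, "az": -0.034, "hand": 10},
    {"x": -0.376, "y": 0.108, "z": 0.214, "ax": 0, "ay": -0.206, "az": -0.034, "hand": 10},
    {"x": -0.376, "y": 0.108, "z": 0.214, "ax": 0, "ay": -0.206, "az": -0.034, "hand": 10},
    {"x": -0.376, "y": 0.108, "z": 0.214, "ax": 0, "ay": -0.206, "az": -0.034, "hand": 10},
    {"x": -0.376, "y": 0.108, "z": 0.214, "ax": 0, "ay": -0.206, "az": -0.034, "hand": 10},
    {"x": -0.376, "y": 0.108, "z": 0.214, "ax": 0, "ay": -0.206, "az": -0.034, "hand": 10}
  ]
}}

```text
t: 12.28
tool_pos: [0.5125, -0.4194, 0.3824]
orientation: [1.986, 1.791, -0.618]
force: [-0.6, 0.3, -2.1]
opening: 0.0197
gripper_force: 55.0
```

```bash
python3 - <<'E'
from h import *
rodgo(-.02);rodnow();print(read_state()['q'].round(2))
E
```

```text
row {'x': 0.059, 'y': 0.0027, 'z': -0.0031, 'ax': -0.0052, 'ay': -0.0053, 'az': -0.0023} rows>=0.9 flange [ 0.52  -0.37   0.352]
t 12.275 depth -0.0780 x -0.0029 y 0.0034 dir err x 0.0053 y -0.0023 F along 1.4 x -1.6 y 0.6 open 0.0197 grip 55.0
 unit x [0.057 0.571 0.819] y [-0.995  0.099  0.   ]
[-0.62  0.19  1.53 -0.57  1.17 -0.36]
```

Call:
{"api": "carry_out", "payload": {
  "targets": [
    {"x": 0.03, "y": 0.003, "z": -0.003, "ax": -0.005, "ay": -0.005, "az": -0.002, "hand": 10},
    {"x": 0.059, "y": 0.003, "z": -0.003, "ax": -0.005, "ay": -0.005, "az": -0.002, "hand": 10},
    {"x": 0.059, "y": 0.003, "z": -0.003, "ax": -0.005, "ay": -0.005, "az": -0.002, "hand": 10},
    {"x": 0.059, "y": 0.003, "z": -0.003, "ax": -0.005, "ay": -0.005, "az": -0.002, "hand": 10}
  ]
}}

```text
t: 12.78
tool_pos: [0.5221, -0.3664, 0.3547]
orientation: [1.971, 1.791, -0.615]
force: [0.1, 0.1, -2.4]
opening: 0.0196
gripper_force: 55.0
```

```bash
python3 - <<'E'
from h import *
rodgo(-.02);rodnow()
im,d,p=snap('wrist');cv2.imwrite('pics/w6.png',cv2.resize(im[:260,120:400],(800,743),interpolation=cv2.INTER_CUBIC)[:600])
E
```

```text
row {'x': -0.0009, 'y': -0.0015, 'z': 0.0045, 'ax': 0.0053, 'ay': 0.0019, 'az': 0.0015} rows>=0.1 flange [ 0.52  -0.37   0.352]
t 12.775 depth -0.0194 x 0.0043 y -0.0022 dir err x -0.0019 y 0.0014 F along 1.5 x -1.9 y -0.1 open 0.0196 grip 55.0
 unit x [0.057 0.571 0.819] y [-0.995  0.099  0.   ]
```

View pics/w6.png

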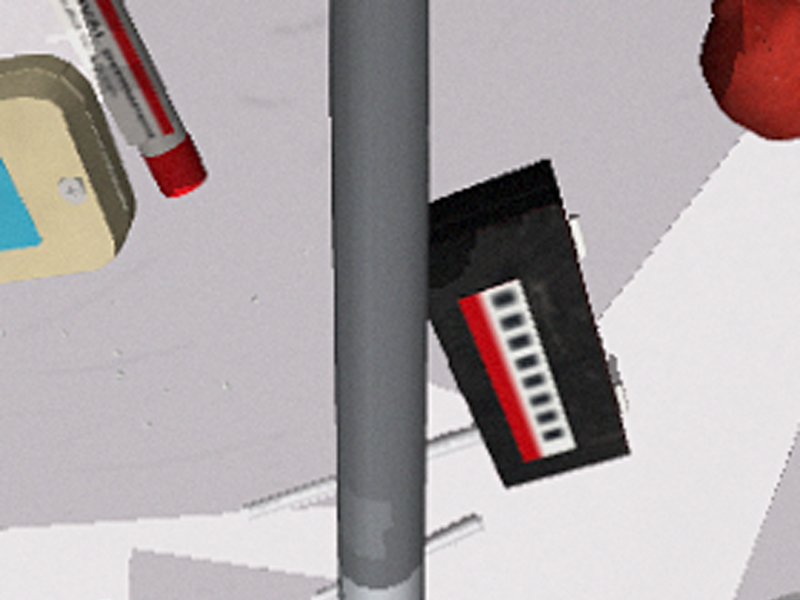

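The wrist picture shows the shank centred at x≈382 (the camera centre line), so the rod is aligned in the grip, but the tip is out of view. I'll let it settle and correct.

Call:
{"api": "carry_out", "payload": {
  "targets": [
    {"x": 0, "y": -0.001, "z": 0.003, "ax": 0.003, "ay": 0.001, "az": 0.001, "hand": 10},
    {"x": 0, "y": -0.001, "z": 0.003, "ax": 0.003, "ay": 0.001, "az": 0.001, "hand": 10},
    {"x": 0, "y": -0.001, "z": 0.003, "ax": 0.003, "ay": 0.001, "az": 0.001, "hand": 10}
  ]
}}

```text
t: 13.2
tool_pos: [0.5206, -0.3684, 0.3518]
orientation: [1.976, 1.79, -0.617]
force: [0.0, 0.6, -2.0]
opening: 0.0195
gripper_force: 55.0
```

```bash
python3 - <<'E'
from h import *
rodgo(-.02);rodnow()
im,d,p=snap('scene')
def proj(X):
    c=mat(p['rotation']).T@(X-p['position']);a=np.array([c[0],-c[1]])/-c[2];a=a*(1+p['k1']*(a@a));return np.array([p['fx']*a[0]+p['cx'],p['fy']*a[1]+p['cy']])
s=read_state();T=mat(s['orientation']);tip=s['tool_pos']+T@TIP
m=proj(MOUTH);t=proj(tip);g=proj(s['tool_pos']+T@np.array([0,0,.1716]));print('mouth',m,'tip',t,'grip',g)
u0,v0=int(m[0])-35,int(m[1])-30
im2=cv2.resize(im[v0:v0+50,u0:u0+66],(792,600),interpolation=cv2.INTER_CUBIC)
cv2.imwrite('pics/s6.png',im2);print(u0,v0,'in crop',[(q-[u0,v0]+.5)*12 for q in(m,t,g)])
rodnow()
E
```

```text
row {'x': -0.0007, 'y': -0.0002, 'z': 0.0009, 'ax': 0.0015, 'ay': 0.0006, 'az': -0.0006} rows>=0.0 flange [ 0.52  -0.37   0.352]
t 13.2 depth -0.0194 x 0.0008 y -0.0005 dir err x -0.0006 y -0.0006 F along 1.6 x -1.3 y 0.0 open 0.0195 grip 55.0
 unit x [0.057 0.571 0.819] y [-0.995  0.099  0.   ]
mouth [323.14969048 239.55127814] tip [327.33166852 240.53237625] grip [358.29401423 250.37274819]
288 209 in crop [array([427.7962857 , 372.61533769]), array([477.9800222 , 384.38851499]), array([849.52817073, 502.47297826])]
t 13.25 depth -0.0193 x 0.0009 y -0.0006 dir err x -0.0006 y -0.0005 F along 1.1 x -2.1 y -0.3 open 0.0195 grip 55.0
 unit x [0.057 0.571 0.819] y [-0.995  0.099  0.   ]
```

View pics/s6.png

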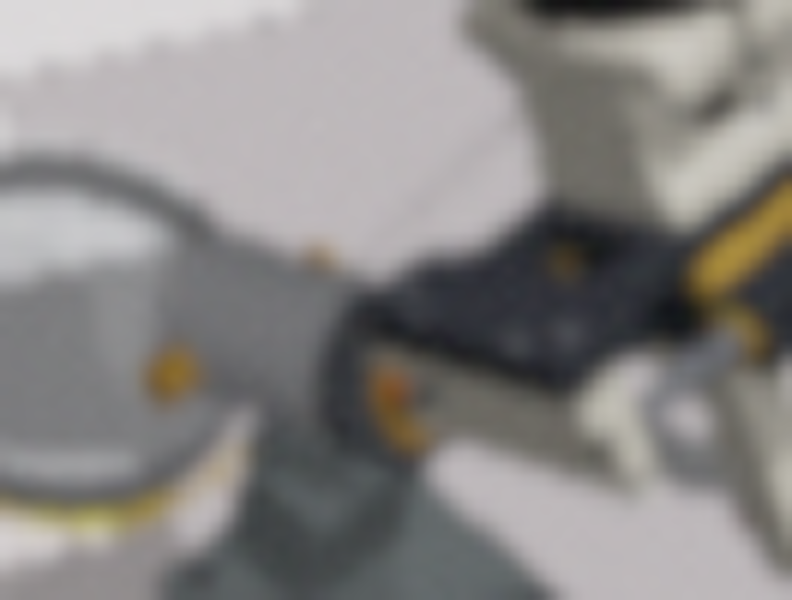

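The scene crop shows the shank ending at about (425,400), right at the brass mouth (about (400,400)), and both are shifted alike from their predicted positions. So it is aligned to within camera error. I'll insert slowly and watch the forces.

Call:
{"api": "carry_out", "payload": {
  "targets": [
    {"x": 0.006, "y": 0, "z": 0.001, "ax": 0.001, "ay": 0, "az": 0, "hand": 10},
    {"x": 0.012, "y": 0, "z": 0.001, "ax": 0.001, "ay": 0, "az": 0, "hand": 10},
    {"x": 0.017, "y": 0, "z": 0.001, "ax": 0.001, "ay": 0, "az": 0, "hand": 10},
    {"x": 0.02, "y": 0, "z": 0.001, "ax": 0.001, "ay": 0, "az": 0, "hand": 10},
    {"x": 0.022, "y": 0, "z": 0.001, "ax": 0.001, "ay": 0, "az": 0, "hand": 10}
  ]
}}

```text
t: 13.88
tool_pos: [0.5226, -0.3504, 0.3382]
orientation: [1.976, 1.79, -0.618]
force: [-0.2, 0.3, -2.0]
opening: 0.0195
gripper_force: 55.0
```

```bash
python3 -c "
from h import *
rodnow();rodgo(.008)"
```

```text
t 13.875 depth 0.0033 x 0.0001 y -0.0005 dir err x -0.0005 y 0.0001 F along 1.3 x -1.5 y 0.2 open 0.0195 grip 55.0
 unit x [0.057 0.571 0.819] y [-0.995  0.099  0.   ]
row {'x': 0.0046, 'y': -0.0003, 'z': 0.0002, 'ax': 0.0007, 'ay': 0.0005, 'az': 0.0001} rows>=0.1 flange [ 0.523 -0.347  0.335]
```

Call:
{"api": "carry_out", "payload": {
  "targets": [
    {"x": 0.0025, "y": 0, "z": 0, "ax": 0, "ay": 0, "az": 0, "hand": 10},
    {"x": 0.005, "y": 0, "z": 0, "ax": 0, "ay": 0, "az": 0, "hand": 10},
    {"x": 0.0075, "y": 0, "z": 0, "ax": 0, "ay": 0, "az": 0, "hand": 10},
    {"x": 0.0095, "y": 0, "z": 0, "ax": 0, "ay": 0, "az": 0, "hand": 10}
  ]
}}

```text
t: 14.38
tool_pos: [0.5233, -0.3428, 0.3329]
orientation: [1.976, 1.79, -0.618]
force: [-0.1, -0.9, -1.8]
opening: 0.0198
gripper_force: 55.0
```

```bash
python3 -c "
from h import *
rodnow();rodgo(.03)"
```

```text
t 14.375 depth 0.0126 x 0.0000 y -0.0004 dir err x -0.0005 y -0.0001 F along 0.3 x -2.0 y 0.0 open 0.0198 grip 55.0
 unit x [0.057 0.571 0.819] y [-0.995  0.099  0.   ]
row {'x': 0.0173, 'y': -0.0003, 'z': 0.0002, 'ax': 0.0006, 'ay': 0.0005, 'az': -0.0001} rows>=0.3 flange [ 0.524 -0.329  0.323]
```

The tip is in the guide bore without any contact force. Next I push.

Call:
{"api": "carry_out", "payload": {
  "targets": [
    {"x": 0.005, "y": 0, "z": 0, "ax": 0, "ay": 0, "az": 0, "hand": 10},
    {"x": 0.01, "y": 0, "z": 0, "ax": 0, "ay": 0, "az": 0, "hand": 10},
    {"x": 0.015, "y": 0, "z": 0, "ax": 0, "ay": 0, "az": 0, "hand": 10},
    {"x": 0.02, "y": 0, "z": 0, "ax": 0, "ay": 0, "az": 0, "hand": 10},
    {"x": 0.025, "y": 0, "z": 0, "ax": 0, "ay": 0, "az": 0, "hand": 10},
    {"x": 0.03, "y": 0, "z": 0, "ax": 0, "ay": 0, "az": 0, "hand": 10},
    {"x": 0.035, "y": 0, "z": 0, "ax": 0, "ay": 0, "az": 0, "hand": 10},
    {"x": 0.04, "y": 0, "z": 0, "ax": 0, "ay": 0, "az": 0, "hand": 10}
  ]
}}

```text
t: 15.38
tool_pos: [0.5266, -0.3099, 0.3099]
orientation: [1.976, 1.79, -0.618]
force: [-0.4, -2.1, 0.6]
opening: 0.0197
gripper_force: 55.0
```

```bash
python3 -c "
from h import *
rodnow();rodgo(.08)"
```

```text
t 15.375 depth 0.0529 x 0.0002 y -0.0004 dir err x -0.0005 y -0.0001 F along -2.1 x -0.7 y 0.2 open 0.0197 grip 55.0
 unit x [0.057 0.571 0.819] y [-0.995  0.099  0.   ]
row {'x': 0.027, 'y': -0.0003, 'z': 0.0004, 'ax': 0.0006, 'ay': 0.0005, 'az': -0.0001} rows>=0.4 flange [ 0.528 -0.288  0.294]
```

Call:
{"api": "carry_out", "payload": {
  "targets": [
    {"x": 0.005, "y": 0, "z": 0, "ax": 0, "ay": 0, "az": 0, "hand": 10},
    {"x": 0.01, "y": 0, "z": 0, "ax": 0, "ay": 0, "az": 0, "hand": 10},
    {"x": 0.015, "y": 0, "z": 0, "ax": 0, "ay": 0, "az": 0, "hand": 10},
    {"x": 0.02, "y": 0, "z": 0, "ax": 0, "ay": 0, "az": 0, "hand": 10},
    {"x": 0.025, "y": 0, "z": 0, "ax": 0, "ay": 0, "az": 0, "hand": 10},
    {"x": 0.03, "y": 0, "z": 0, "ax": 0, "ay": 0, "az": 0, "hand": 10},
    {"x": 0.035, "y": 0, "z": 0, "ax": 0, "ay": 0, "az": 0, "hand": 10},
    {"x": 0.039, "y": 0, "z": 0, "ax": 0, "ay": 0, "az": 0, "hand": 10}
  ]
}}

```text
t: 16.38
tool_pos: [0.5297, -0.2779, 0.2874]
orientation: [1.977, 1.791, -0.618]
force: [-0.7, 0.3, -1.7]
opening: 0.0194
gripper_force: 55.0
```

Call:
{"api": "carry_out", "payload": {
  "targets": [
    {"x": 0.001, "y": 0, "z": 0, "ax": 0, "ay": 0, "az": 0, "hand": 10},
    {"x": 0.001, "y": 0, "z": 0, "ax": 0, "ay": 0, "az": 0, "hand": 10},
    {"x": 0.001, "y": 0, "z": 0, "ax": 0, "ay": 0, "az": 0, "hand": 10}
  ]
}}

```text
t: 16.75
tool_pos: [0.5298, -0.2776, 0.2875]
orientation: [1.976, 1.79, -0.618]
force: [-0.6, 0.2, -1.3]
opening: 0.0195
gripper_force: 55.0
```

```bash
python3 - <<'E'
from h import *
rodnow()
im,d,p=snap('top');hsv=cv2.cvtColor(im,cv2.COLOR_BGR2HSV)
m=cv2.inRange(hsv,(5,140,100),(18,255,255));q=np.argwhere(m[170:230,275:345])[:,::-1]+[275,170];print(len(q),q.mean(0) if len(q) else '')
if len(q): 
    for c in q[::8]: print(c,atd(p,d,*c).round(3))
E
```

```text
t 16.75 depth 0.0923 x 0.0004 y -0.0005 dir err x -0.0006 y -0.0004 F along 0.9 x -1.0 y 0.6 open 0.0195 grip 55.0
 unit x [0.057 0.571 0.819] y [-0.995  0.099  0.   ]
8 [298.    196.875]
[294 196] [ 0.531 -0.186  0.028]
```

Call:
{"api": "carry_out", "payload": {
  "targets": [
    {"x": -0.015, "y": 0, "z": 0, "ax": 0, "ay": 0, "az": 0, "hand": 10},
    {"x": -0.035, "y": 0, "z": 0, "ax": 0, "ay": 0, "az": 0, "hand": 10},
    {"x": -0.055, "y": 0, "z": 0, "ax": 0, "ay": 0, "az": 0, "hand": 10},
    {"x": -0.075, "y": 0, "z": 0, "ax": 0, "ay": 0, "az": 0, "hand": 10},
    {"x": -0.095, "y": 0, "z": 0, "ax": 0, "ay": 0, "az": 0, "hand": 10},
    {"x": -0.12, "y": 0, "z": 0, "ax": 0, "ay": 0, "az": 0, "hand": 10},
    {"x": -0.15, "y": 0, "z": -0.01, "ax": 0, "ay": 0, "az": 0, "hand": 10},
    {"x": -0.17, "y": 0, "z": -0.05, "ax": 0, "ay": 0, "az": 0, "hand": 10}
  ]
}}

```text
t: 17.8
tool_pos: [0.5175, -0.3899, 0.4241]
orientation: [1.98, 1.792, -0.621]
force: [-0.0, 0.2, -1.3]
opening: 0.0196
gripper_force: 55.0
```

```bash
python3 - <<'E'
from h import *
rodnow()
im,d,p=snap('top')
hsv=cv2.cvtColor(im,cv2.COLOR_BGR2HSV)
m=cv2.inRange(hsv,(3,120,90),(20,255,255));q=np.argwhere(m[170:230,275:325])[:,::-1]+[275,170];print(len(q))
P=np.array([atd(p,d,*c) for c in q]);print(P[::9].round(3),P.mean(0))
x=np.array([.2222,.975,0]);x/=np.linalg.norm(x);M=pose(x,-.0046)
t=np.array([.427,.3165,.065])-M@(TIP-[.13,0,0]); print('final flange',t)
go(t+[0,0,.2],M,0)
E
```

```text
t 17.8 depth -0.0782 x 0.0478 y 0.0015 dir err x 0.0014 y 0.0003 F along 0.9 x -1.0 y 0.0 open 0.0196 grip 55.0
 unit x [0.057 0.571 0.819] y [-0.995  0.099  0.   ]
85
[[ 0.547 -0.182  0.029]
 [ 0.543 -0.194  0.031]
 [ 0.538 -0.182  0.035]
 [ 0.539 -0.221  0.031]
 [ 0.535 -0.198  0.032]
 [ 0.536 -0.236  0.03 ]
 [ 0.531 -0.213  0.031]
 [ 0.527 -0.19   0.03 ]
 [ 0.528 -0.232  0.031]
 [ 0.524 -0.232  0.031]] [ 0.53397542 -0.20565648  0.03081366]
final flange [0.42722456 0.31748536 0.23660646]
row {'x': 0.5665, 'y': -0.1614, 'z': -0.4015, 'ax': 0.0443, 'ay': 0.6143, 'az': 0.1187} rows>=11.4 flange [0.427 0.317 0.437]
```

The cartridge lies in the tray at about (0.534, -0.206), top at 31 mm. Now I carry the rod back.

Call:
{"api": "carry_out", "payload": {
  "targets": [
    {"x": -0.03, "y": 0, "z": -0.043, "ax": 0, "ay": 0.1, "az": 0, "hand": 10},
    {"x": 0.01, "y": -0.01, "z": -0.09, "ax": 0, "ay": 0.28, "az": 0.02, "hand": 10},
    {"x": 0.06, "y": -0.02, "z": -0.125, "ax": 0.02, "ay": 0.45, "az": 0.05, "hand": 10},
    {"x": 0.11, "y": -0.035, "z": -0.16, "ax": 0.03, "ay": 0.6, "az": 0.08, "hand": 10},
    {"x": 0.566, "y": -0.161, "z": -0.4, "ax": 0.044, "ay": 0.614, "az": 0.119, "hand": 10},
    {"x": 0.566, "y": -0.161, "z": -0.4, "ax": 0.044, "ay": 0.614, "az": 0.119, "hand": 10},
    {"x": 0.566, "y": -0.161, "z": -0.4, "ax": 0.044, "ay": 0.614, "az": 0.119, "hand": 10},
    {"x": 0.566, "y": -0.161, "z": -0.4, "ax": 0.044, "ay": 0.614, "az": 0.119, "hand": 10}
  ]
}}

```text
t: 18.85
tool_pos: [0.466, 0.0427, 0.4648]
orientation: [-2.449, -1.954, -0.005]
force: [0.0, 0.4, -2.4]
opening: 0.0197
gripper_force: 55.0
```

```bash
cat >> h.py <<'E'
def restgo(h):
    x=np.array([.2222,.975,0]);M=pose(x,-.0046); t=np.array([.427,.3165,.065])-M@(TIP-[.13,0,0]); s=read_state();print(s['t'],s['tool_pos'],s['force'].round(1),s['opening'],s['gripper_force'])
    go(t+[0,0,h],M,0)
E
python3 -c "
from h import *
restgo(.2)"
```

```text
18.85 [0.46604524 0.04269594 0.46478252] [ 0.   0.4 -2.4] 0.019729976740314212 54.98854994773865
row {'x': 0.2591, 'y': -0.0987, 'z': 0.0306, 'ax': -0.0042, 'ay': -0.0032, 'az': 0.0002} rows>=4.5 flange [0.427 0.317 0.437]
```

Call:
{"api": "carry_out", "payload": {
  "targets": [
    {"x": 0.259, "y": -0.098, "z": 0.03, "ax": -0.004, "ay": -0.003, "az": 0, "hand": 10},
    {"x": 0.259, "y": -0.098, "z": 0.03, "ax": -0.004, "ay": -0.003, "az": 0, "hand": 10},
    {"x": 0.259, "y": -0.098, "z": 0.03, "ax": -0.004, "ay": -0.003, "az": 0, "hand": 10},
    {"x": 0.259, "y": -0.098, "z": 0.03, "ax": -0.004, "ay": -0.003, "az": 0, "hand": 10},
    {"x": 0.259, "y": -0.098, "z": 0.03, "ax": -0.004, "ay": -0.003, "az": 0, "hand": 10},
    {"x": 0.259, "y": -0.098, "z": 0.08, "ax": -0.004, "ay": -0.003, "az": 0, "hand": 10},
    {"x": 0.259, "y": -0.098, "z": 0.13, "ax": -0.004, "ay": -0.003, "az": 0, "hand": 10},
    {"x": 0.259, "y": -0.098, "z": 0.15, "ax": -0.004, "ay": -0.003, "az": 0, "hand": 10}
  ]
}}

```text
t: 19.85
tool_pos: [0.4269, 0.3163, 0.3134]
orientation: [-2.451, -1.958, 0.003]
force: [0.1, 0.5, -1.8]
opening: 0.0195
gripper_force: 55.0
```

Call:
{"api": "carry_out", "payload": {
  "targets": [
    {"x": 0, "y": 0, "z": 0, "ax": 0, "ay": 0, "az": 0, "hand": 10},
    {"x": 0, "y": 0, "z": 0, "ax": 0, "ay": 0, "az": 0, "hand": 10}
  ]
}}

```text
t: 20.1
tool_pos: [0.4284, 0.3172, 0.3187]
orientation: [-2.452, -1.957, -0.007]
force: [0.4, 0.3, -1.8]
opening: 0.0196
gripper_force: 55.0
```

```bash
python3 -c "
from h import *
restgo(.015)"
```

```text
20.1 [0.42839499 0.31715322 0.31867777] [ 0.4  0.3 -1.8] 0.019566339919473787 54.98988926410675
row {'x': -0.0004, 'y': -0.0012, 'z': 0.0671, 'ax': -0.0004, 'ay': -0.0018, 'az': 0.0006} rows>=1.1 flange [0.427 0.317 0.252]
```

Call:
{"api": "carry_out", "payload": {
  "targets": [
    {"x": 0, "y": -0.001, "z": 0.03, "ax": 0, "ay": -0.002, "az": 0, "hand": 10},
    {"x": 0, "y": -0.001, "z": 0.055, "ax": 0, "ay": -0.002, "az": 0, "hand": 10},
    {"x": 0, "y": -0.001, "z": 0.067, "ax": 0, "ay": -0.002, "az": 0, "hand": 10},
    {"x": 0, "y": -0.001, "z": 0.073, "ax": 0, "ay": -0.002, "az": 0, "hand": 10},
    {"x": 0, "y": -0.001, "z": 0.078, "ax": 0, "ay": -0.002, "az": 0, "hand": 10},
    {"x": 0, "y": -0.001, "z": 0.081, "ax": 0, "ay": -0.002, "az": 0, "hand": 10},
    {"x": 0, "y": -0.001, "z": 0.081, "ax": 0, "ay": -0.002, "az": 0, "hand": 10}
  ]
}}

```text
t: 20.98
tool_pos: [0.4271, 0.3178, 0.2367]
orientation: [-2.453, -1.958, -0.004]
force: [2.6, 0.4, -0.8]
opening: 0.0197
gripper_force: 55.0
```

```bash
python3 -c "
from h import *
restgo(.0)"
```

```text
20.975 [0.42710359 0.31783348 0.23674434] [ 2.6  0.4 -0.8] 0.01968648888599899 54.99143064022064
row {'x': -0.0003, 'y': 0.0002, 'z': 0.0001, 'ax': -0.0008, 'ay': 0.0008, 'az': 0.0007} rows>=0.0 flange [0.427 0.317 0.237]
```

Right at the seat. I'll open the gripper and retreat upwards.

Call:
{"api": "carry_out", "payload": {
  "newtons": 10,
  "targets": [
    {"x": 0, "y": 0, "z": 0, "ax": 0, "ay": 0, "az": 0, "hand": 30},
    {"x": 0, "y": 0, "z": 0, "ax": 0, "ay": 0, "az": 0, "hand": 60},
    {"x": 0, "y": 0, "z": 0, "ax": 0, "ay": 0, "az": 0, "hand": 80},
    {"x": 0, "y": 0, "z": 0, "ax": 0, "ay": 0, "az": 0, "hand": 80},
    {"x": 0, "y": 0, "z": -0.02, "ax": 0, "ay": 0, "az": 0, "hand": 80},
    {"x": 0, "y": 0, "z": -0.06, "ax": 0, "ay": 0, "az": 0, "hand": 80},
    {"x": -0.02, "y": 0, "z": -0.12, "ax": 0, "ay": 0, "az": 0, "hand": 80},
    {"x": -0.06, "y": 0, "z": -0.17, "ax": 0, "ay": 0, "az": 0, "hand": 80}
  ]
}}

```text
t: 21.98
tool_pos: [0.4136, 0.2599, 0.4064]
orientation: [-2.451, -1.96, -0.003]
force: [1.0, 0.5, 0.3]
opening: 0.0743
gripper_force: 0.0
```

Call:
{"api": "carry_out", "payload": {
  "targets": [
    {"x": 0, "y": 0, "z": 0, "ax": 0, "ay": 0, "az": 0, "hand": 80},
    {"x": 0, "y": 0, "z": 0, "ax": 0, "ay": 0, "az": 0, "hand": 80},
    {"x": 0, "y": 0, "z": 0, "ax": 0, "ay": 0, "az": 0, "hand": 80}
  ]
}}

```text
t: 22.35
tool_pos: [0.4135, 0.2602, 0.4022]
orientation: [-2.451, -1.958, 0.004]
force: [-0.2, -0.2, 0.1]
opening: 0.0744
gripper_force: 0.0
```

```bash
python3 - <<'E'
from h import *
im,d,p=snap('wrist');hsv=cv2.cvtColor(im,cv2.COLOR_BGR2HSV)
m=cv2.inRange(hsv,(105,150,80),(130,255,255));n,l,st,c=cv2.connectedComponentsWithStats(m);k=1+st[1:,4].argmax();print(st[k])
q=np.argwhere(l==k)[:,::-1];P=np.array([atd(p,d,*a) for a in q]);P=P[P[:,2]>.07];print(P.mean(0),P[:,2].std());print('dir',np.linalg.svd((P-P.mean(0)),full_matrices=False)[2][0])
im,d,p=snap('top')
cv2.imwrite('pics/t9.png',np.vstack([cv2.resize(im[165:240,275:375],(400,300)),cv2.resize(im[195:270,125:225],(400,300))]))
E
```

```text
[246 102  20  51 938]
[0.42672043 0.31674047 0.07867708] 0.01993963985549019
dir [0.02956986 0.13647823 0.99020165]
```

View pics/t9.png

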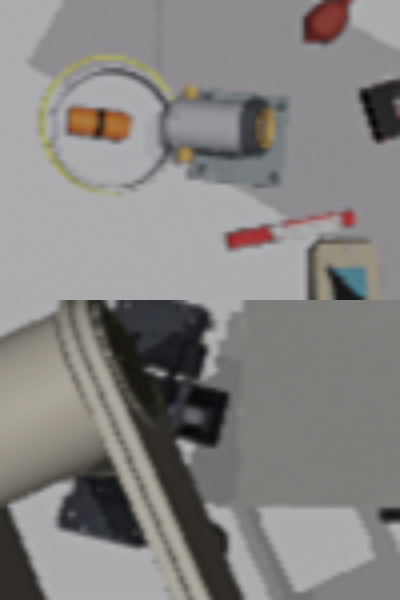

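The cartridge lies in the tray at (100,122) in the crop, and the tray is in the ring. The wrist camera puts the grip centre at (0.4267, 0.3167), its original place, so I'm handing in.

```bash
python3 -c "
from h import *
print(robot.close_job())"
```

```text
the job is handed in; nothing more can be done
None
```

The job is handed in at about 22 s of 72 s: the tray is about 6 mm off the ring's centre with the cartridge lying in it, and the rod is back in its rest at its original place (grip centre within 1 mm by wrist camera); the verdict was not reported.

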